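# Show a test tile to the inspection camera

## Task

Set up the shot and show the test tile to the inspection camera: first take the tall dark grey background plate out of the wooden rack, slide it edgewise down into the slotted block opposite the camera until it stands fully home, roughly centred, and let go of it. Then pick the square printed test tile out of the rack and hold it still in the air, upright, with its printed face squarely to the camera, its centre on the lens axis and midway between the front of the lens and the background plate. Finish while still holding the tile there, touching nothing with it; leave the plain narrow tile in the rack and the cup and clay prop on the table alone.

Things in the scene. Friction and masses are not known exactly. Their poses are not given: they have to be found in the camera images.
- rack: fixed wooden rack, base 120 x 190 x 8 mm, origin at the centre of its underside, yaw within 0.3 rad. Three slots run along its x at y = -60, 0, +60 mm, 10 mm wide, floor 8 mm and wall tops 27 mm above the table. Each holds one plate on edge (background plate, test tile, narrow blank tile, in any order)
- station: fixed inspection station, origin on the table under the middle of the shot, yaw -0.25 to 0.15 rad; +y runs from camera to slotted block. Aluminium base 90 x 400 x 12 mm (y -230 to +170); black slotted block at y = +130; grey camera 50 x 60 x 50 mm on a post at y = -200, its black lens looking along +y, front at y = -130, axis 120 mm and camera top 145 mm above the table
- lens (a point): centre of the lens front, station point (0, -130, 120) mm; axes as station
- view (a point): where the tile's centre belongs: on the lens axis midway between lens front and background plate, station point (0, 0, 120) mm; axes as station
- slot (a point): centre of the floor of the slot in the black block, station point (0, 130, 12) mm; slot runs along station x for 90 mm with open ends, 11 mm wide, 33 mm deep, above that lips flare outward to about 28 mm apart, 57 mm above the table; axes as station
- backdrop: loose plain dark grey background plate, 100 mm wide (x), 8 mm thick (y), 130 mm tall (z), about 0.15 kg, standing upright in the rack; its origin is 3.5 mm to +y of the middle of its lower edge. Its x axis is parallel to the slots' run and its +y is the rack's +y
- backdrop_foot (a point): middle of the plate's lower edge; axes as the plate (z up along it)
- backdrop_top (a point): middle of the plate's upper edge, 130 mm above the foot; pinch it here from above
- tile: loose square white test tile with a printed picture on one face, 60 x 60 x 7 mm, about 0.05 kg, standing on edge in the rack. Origin at the centre of its back face; +z out of the printed face (in the rack it looks to the rack's -y), +y up, x along the slot
- tile_mid (a point): centre of the test tile, 30 mm below its upper edge as it stands; axes as the tile
- tile_out (a point): point 50 mm in front of the tile's middle on the side of the printed face; axes as the tile
- blank_tile: plain narrow white tile without print, 45 wide x 8 thick x 78 mm tall, standing in the rack; leave it alone. Origin 3.5 mm to +y of the middle of its lower edge, z up
- cup: small porcelain cup on the table, 77 mm across, 51 mm tall, origin at the centre of its underside; leave it alone
- prop: short clay kiln prop, a cylinder 29 mm across, 36 mm tall, on the table, origin at the centre of its underside; leave it alone
Not all that is in view belongs to the job. What is shaped like the backdrop but purple is not meant.

How it is judged:
By the outcome, as a careful person would: the job done as asked, in the order asked, and still so for the second after the job is handed in, while the arm keeps its last pose, push and grip.
It also fails if it takes over 51 s, if anything falls off the work surface, if the arm or the gripper's body presses on something with over 40 N, if the wrist force passes 120 N, or if a joint passes its speed limit or range.

## Robot

A 6-joint arm with a two-finger parallel gripper is mounted at the origin on a cart in front of the work surface, level with it; the furniture and walls round the work are solid. World frame = base frame: x ahead of the robot, y to its left, z up, the work surface at z = 0. Lengths are in m, angles in rad, forces in N, time in s.
With the tool pointing down it reaches from about 0.35 to 0.975 m from the base axis. Payload 4.9 kg.
Tool frame: the origin (TCP) lies midway between the tips of the shut fingers; the grasp point (between the pads) lies 19 mm behind it; z points along the fingers, y is the line along which they close (so a half turn about z gives the same grasp; the last joint's range is limited). The gripper opens to 85 mm and grips with 20 to 120 N. Pads are 22 mm wide; open, the fingers measure 114 mm over their backs; the gripper's body (76 mm by 85 mm) begins 54 mm behind the grasp point. The pads swing forward as they close: fully open they stand 13 mm farther back than shut.
Start: joints at [-1.452, 0.053, 1.613, -0, 1.476, -0.119], TCP at [0.147, -0.607, 0.203] pointing down, gripper open.
Joint ranges: [-3.01, 3.01], [-1.01, 2.22], [0.06, 2.58], [-1.02, 4.17], [0.09, 2.62], [-3.14, 3.14]. Speed limits (rad/s): [2.57, 2.57, 3.14, 3.14, 3.14, 3.14].

## Interface

Orientations are given as a unit quaternion [w, x, y, z].
In Python, from plant import * gives the robot as it stands.
- The arm moves only by the tool jog_arm, never from a script. Its argument "targets" is a list of rows, each a list of 3 entries, a list of its own where there are three numbers: the shift along the tool's x, y, z in units of 25 mm (1.0 is 25 mm), then the turn, a rotation vector about the tool's x, y, z in units of 8 degrees (1.0 is 8 degrees), then the opening in per cent of the stroke, from 0 (shut) to 100 (fully open). A call has 1 to 8 rows; each row is the pose to reach, as a shift and turn from the pose commanded when the call began, along the tool's axes at that moment; what a row does not reach only later rows make up. A row lasts 1/8 s, in which the tool goes at most 62.5 mm and 10.7 degrees, less where a joint would pass 70% of its speed; a pose out of reach is approached as far as the arm can. A call with a gripper value outside its range is refused whole. The fingers move at their own pace and stop on an object; the grip force is fixed at half the most. Time passes only in rows, so rows that repeat a pose let the fingers close. It gives the time, the measured TCP pose, the force, the opening and the grip force at its end, in the units of the state.
- state(): the state, without advancing time (a new reading comes with each control period).
- grab_frame(name): name is "side" or "top"; returns (picture, depth): 420x560x3 uint8, red, green, blue; 420x560 float32, m along the optical axis (not along the pixel's ray), 0 where there is no reading.
- camera_params(name): a dict with "fovy" (degrees; the focal length in pixels is half the picture's height over the tangent of half this angle, whatever the lens; pixels are square), "cx", "cy" (the principal point, pixels), "rvec" (rotation vector, rad) and "tvec" (3), from world to camera coordinates, as OpenCV has them. Camera axes: x right, y down, z forward; pixel columns grow to the right and rows downward; lengths in m; the calibration is good to about 2 mm. A picture is of the moment at which its call begins. camera_params takes no time and is no camera call.
- job_done(): hands the job in; it is judged then, once.
The state is a dict: "time": time; "joint_pos": joint angles; "joint_vel": joint speeds; "joint_efforts": joint torques, N m; "tool_pos": TCP position; "tool_rot": TCP orientation; "contact_force": force on the tool from outside, world axes, zero at the start; "ft_torque": the same for the moment, N m; "gripper_width": opening from 0.0 (shut) to 1.0 (fully open); "grasp_force": force on a finger pad.
Only numpy, scipy, OpenCV 4.12 (cv2) and the standard library are available. Lean on these libraries where they do the work, as an engineer would, in place of code of your own. Each camera call takes 0.05 s, during which the arm holds its last target. There are 200 camera calls.

## Working session

There is one attempt and no reset: what is moved stays moved. The work goes in short steps, Python scripts to look and compute and a tool call to move; the robot and the scene stay as the last step left them, time stands still between calls to the robot, and variables do not carry over. Pictures are saved under pics/ and viewed, at most 11 in all, crops included, and the job is handed in when it is done.

Besides the shell and the picture viewer there is one more tool, called after "Call:" by a JSON object that holds its "op" and its "data". jog_arm: Moves the arm, as the interface text tells. Its arguments: {"type":"object","properties":{"targets":{"type":"array"}},"required":["targets"]}

```bash
mkdir -p pics
cat > h.py <<'E'
from plant import *
import numpy as np, cv2
from scipy.spatial.transform import Rotation as R
def snap(n,f):
    p,d=grab_frame(n); np.save(f'pics/{f}_d.npy',d); cv2.imwrite(f'pics/{f}.png',p[...,::-1]); return p,d
def cam(n):
    c=camera_params(n); f=210/np.tan(np.radians(c['fovy'])/2); M=cv2.Rodrigues(np.array(c['rvec'],float))[0]
    return f,c['cx'],c['cy'],M,np.array(c['tvec'],float)
def cloud(n,d):
    f,cx,cy,M,t=cam(n); v,u=np.mgrid[0:420,0:560]
    P=np.stack([(u-cx)/f*d,(v-cy)/f*d,d],-1); W=(P-t)@M; W[d==0]=np.nan; return W
def onz(n,u,v,z):
    f,cx,cy,M,t=cam(n); r=np.array([(u-cx)/f,(v-cy)/f,1])@M; o=-t@M; return o+r*(z-o[2])/r[2]
def proj(n,X):
    f,cx,cy,M,t=cam(n); p=M@np.array(X)+t; return f*p[0]/p[2]+cx,f*p[1]/p[2]+cy
E
python3 - <<'E'
from h import *
for n in('side','top'):
    p,d=snap(n,n+'0'); f,cx,cy,M,t=cam(n); print(n,f,cx,cy,-t@M,M[2],camera_params(n).keys())
a=cv2.imread('pics/side0.png');b=cv2.imread('pics/top0.png')
print(state())
E
```

```text
side 458.106173457194 282.9003897565029 211.2684000919181 [0.10575855 0.72127173 0.84201047] [ 0.42743804 -0.63116774 -0.64724339] dict_keys(['fovy', 'cx', 'cy', 'rvec', 'tvec'])
top 520.4495869891354 272.0873188602303 211.80076215564253 [ 0.46167456 -0.01070845  1.69065897] [ 0.07792114  0.01902397 -0.996778  ] dict_keys(['fovy', 'cx', 'cy', 'rvec', 'tvec'])
{'time': 0.1, 'joint_pos': array([-1.45204903e+00,  5.33034412e-02,  1.61416402e+00,  1.53376428e-05,
        1.47600353e+00, -1.18985893e-01]), 'joint_vel': array([-0.00096336, -0.0015542 , -0.00240136, -0.00165274, -0.00185527,
        0.00115559]), 'joint_efforts': array([ 7.96509339e-04, -3.94902527e+01, -3.71361673e+01, -1.06565162e-04,
        3.89734312e-03, -6.40576147e-06]), 'tool_pos': array([ 0.14712721, -0.60679808,  0.20177382]), 'tool_rot': array([-9.39168764e-04,  9.92943330e-01,  1.18586095e-01,  7.74574925e-06]), 'contact_force': array([ 0.37805585, -0.19002937,  0.01679428]), 'ft_torque': array([-0.06085634, -0.00517414, -0.0099306 ]), 'grasp_force': 0.0, 'gripper_width': 1.0033364646872538}
```

View pics/side0.png

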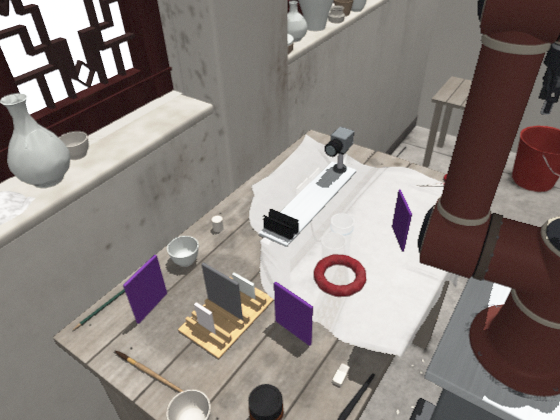

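View pics/top0.png

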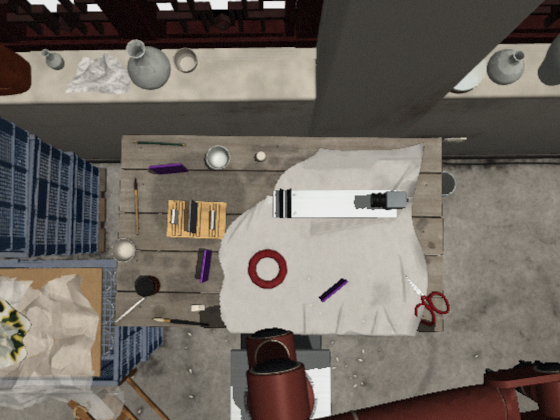

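The purple plates at side (145,290), (292,312), (401,220) are decoys. The grey plate at side (222,290) / top (191,217) is the backdrop. The white tiles at side (205,318) and (243,285) are the test and blank candidates, to be told apart by height and width.

Run:
```python
from h import *
for n in('side','top'):
    p=cv2.imread(f'pics/{n}0.png');W=cloud(n,np.load(f'pics/{n}0_d.npy'))
    np.save(f'pics/{n}W.npy',W)
    c=onz('top',196,219,0.0); 
    if n=='side': print('rack approx',c,'cam',onz('top',395,200,.145),'block',onz('top',283,203,.05))
    m=(abs(W[...,0]-c[0])<.09)&(abs(W[...,1]-c[1])<.13)&(W[...,2]>.045)
    k,l,s,_=cv2.connectedComponentsWithStats(m.astype(np.uint8))
    for i in range(1,k):
        if s[i,4]<25: continue
        q=W[l==i]; r=cv2.minAreaRect((q[:,:2]*1000).astype(np.float32)); print(n,s[i],'px z',np.percentile(q[:,2],[2,98]).round(4),'mean',q.mean(0).round(4),'rect',r,p[l==i].mean(0).round())
s=cv2.imread('pics/side0.png')[225:365,165:285]; t=cv2.imread('pics/top0.png')
o=np.hstack([cv2.resize(s,None,fx=4,fy=4,interpolation=2)[:560], np.zeros((560,10,3),np.uint8)])
t1=cv2.resize(t[190:245,155:235],None,fx=3.8,fy=3.8,interpolation=2); t2=cv2.resize(t[180:230,265:345],None,fx=3.8,fy=3.8,interpolation=2)
c=np.zeros((560,304,3),np.uint8); c[:t1.shape[0]]=t1; c[300:300+t2.shape[0]]=t2
cv2.imwrite('pics/c1.png',np.hstack([o,c]))
```

```text
rack approx [0.57234512 0.27017144 0.        ] cam [ 0.61460779 -0.34666898  0.145     ] block [ 0.6175827  -0.01413608  0.05      ]
side [ 201  263   53   50 1271] px z [0.0467 0.1389] mean [0.5694 0.2627 0.0919] rect ((572.4876098632812, 239.70120239257812), (70.33078002929688, 101.21098327636719), 86.91117095947266) [89. 89. 89.]
side [194 303  20  24 253] px z [0.0465 0.088 ] mean [0.5738 0.3311 0.0707] rect ((576.0750732421875, 329.3427734375), (10.287638664245605, 45.89741897583008), 88.18302154541016) [160. 161. 166.]
top [188 199   9  34 253] px z [0.0485 0.144 ] mean [0.5754 0.2648 0.1074] rect ((576.0277099609375, 266.9403076171875), (10.339329719543457, 98.92264556884766), 87.50868225097656) [58. 60. 61.]
top [172 209   6  15  78] px z [0.0466 0.0918] mean [0.5775 0.3253 0.0741] rect ((578.1882934570312, 326.8815612792969), (10.114450454711914, 44.07239532470703), 87.36162567138672) [138. 143. 149.]
top [211 210   4  19  60] px z [0.0502 0.0741] mean [0.5666 0.2065 0.0658] rect ((567.7565307617188, 206.97605895996094), (7.653408527374268, 57.352352142333984), 86.83592987060547) [146. 157. 157.]
```

View pics/c1.png

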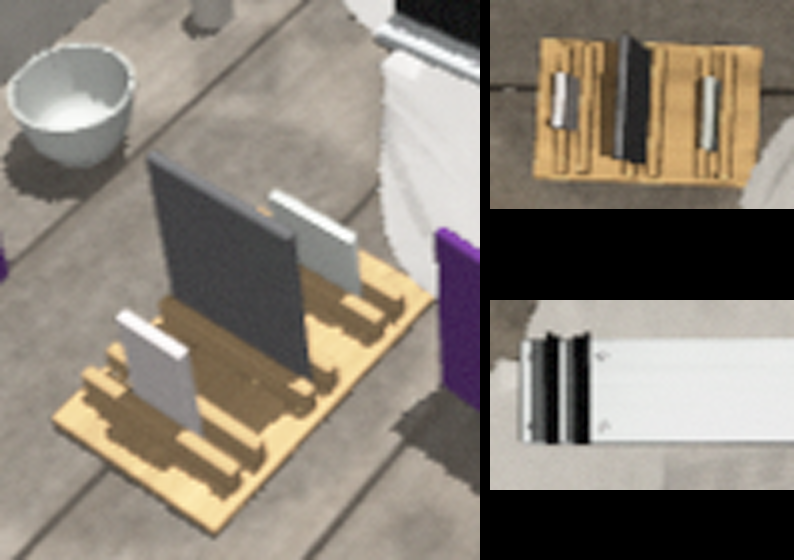

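The crop confirms it: the left white tile (side 205,318) is narrow and tall (about 45 wide, top 88 mm), so it is the blank. The right one (243,285; about 57 wide, top about 70 mm) is the test tile. Next I measure the yaw of the rack and the station.

Run:
```python
from h import *
def rect(q): 
    r=cv2.minAreaRect((q[:,:2]*1000).astype(np.float32)); b=cv2.boxPoints(r); return np.round(r[0],1),np.round(r[1],1),round(r[2],2)
for n in('top','side'):
    p=cv2.imread(f'pics/{n}0.png').astype(int);W=np.load(f'pics/{n}W.npy'); X,Y,Z=W[...,0],W[...,1],W[...,2]
    # plate face line fit (side sees +y face)
    for nm,x0,y0,z0,z1 in(('plate',.575,.265,.05,.125),('tile',.568,.207,.045,.06),('blank',.577,.327,.045,.08)):
        m=(abs(X-x0)<.06)&(abs(Y-y0)<.018)&(Z>z0)&(Z<z1); q=W[m]
        if len(q)>20:
            A=np.c_[q[:,0]-x0,q[:,2]-.07,np.ones(len(q))]; s=np.linalg.lstsq(A,q[:,1],rcond=None)[0]; print(n,nm,len(q),'dy/dx,dy/dz,y@x0',s.round(4),'rms',np.std(A@s-q[:,1]).round(4),'x',np.percentile(q[:,0],[1,99]).round(4))
    hsv=cv2.cvtColor(p.astype(np.uint8),cv2.COLOR_BGR2HSV)
    w=(hsv[...,1]>90)&(hsv[...,0]<25)&(abs(X-.572)<.11)&(abs(Y-.27)<.13)&(Z<.03)&(Z>-.01)&(p[...,2]>130); k,l,s,_=cv2.connectedComponentsWithStats(w.astype(np.uint8)); i=1+s[1:,4].argmax()
    print(n,'rack',rect(W[l==i]))
    m=(abs(X-.615)<.09)&(abs(Y+.0)<.06)&(Z>.03)&(Z<.07); q=W[m]; print(n,'block',len(q),rect(q),q[:,2].max())
    m=(abs(X-.615)<.09)&(abs(Y+.33)<.1)&(Z>.135)&(Z<.16); q=W[m]; print(n,'camtop',len(q),rect(q),np.median(q[:,2]))
    m=(abs(X-.61)<.06)&(Y>-.22)&(Y<-.06)&(Z>.009)&(Z<.03); q=W[m]; print(n,'base',len(q),rect(q),np.median(q[:,2]))
```

```text
top plate 136 dy/dx,dy/dz,y@x0 [-5.130e-02  2.000e-04  2.636e-01] rms 0.0007 x [0.5274 0.6236]
top blank 39 dy/dx,dy/dz,y@x0 [-0.0729  0.0174  0.324 ] rms 0.0012 x [0.5563 0.5997]
top rack (array([571.3, 269.6]), array([194. , 121.2]), 87.29)
top block 250 (array([620.5, -22. ]), array([34.9, 90.4]), 89.42) 0.06537025497913372
top camtop 466 (array([ 617.9, -330.9]), array([101.6,  48.6]), 89.15) 0.14388255727727575
top base 1157 (array([ 610.7, -139.9]), array([160.5, 117.3]), 89.56) 0.013271095439444013
side plate 761 dy/dx,dy/dz,y@x0 [-3.770e-02 -1.000e-04  2.721e-01] rms 0.0012 x [0.5249 0.6222]
side tile 85 dy/dx,dy/dz,y@x0 [-0.0316 -0.014   0.212 ] rms 0.0011 x [0.536  0.5953]
side blank 164 dy/dx,dy/dz,y@x0 [ 0.0091 -0.0028  0.3319] rms 0.0017 x [0.554  0.5982]
side rack (array([568.9, 271.3]), array([185.8, 120.4]), 87.34)
side block 557 (array([617.6, -18.9]), array([92.9, 42.1]), 0.66) 0.06093709963699524
side camtop 309 (array([ 615.8, -326. ]), array([104.4,  50.5]), 89.21) 0.14354213749123962
side base 989 (array([ 609.5, -140.8]), array([159. , 103.7]), 89.34) 0.012345931061251618
```

Run:
```python
from h import *
def edge(n,a,b,col,name):
    # a,b rough world pts on edge; sample perpendicular profile in the image, subpixel gradient peak
    g=cv2.GaussianBlur(cv2.imread(f'pics/{n}0.png'),(0,0),.8).astype(float).mean(2)
    pts=[]
    for s in np.linspace(0,1,60):
        c=a+(b-a)*s; offs=np.linspace(-.012,.012,97); d=np.array([1,0,0]) if col=='x' else np.array([0,1,0])
        uv=np.array([proj(n,c+d*o) for o in offs],np.float32); pr=cv2.remap(g.astype(np.float32),uv[None,:,0],uv[None,:,1],cv2.INTER_LINEAR)[0]
        gr=abs(np.gradient(pr)); pts.append((s,offs[gr.argmax()],gr.max()))
    P=np.array(pts); k=np.polyfit(P[:,0],P[:,1],1)
    for _ in range(4):
        r=abs(np.polyval(k,P[:,0])-P[:,1]); m=r<max(.0015,1.5*np.median(r)); k=np.polyfit(P[m,0],P[m,1],1)
    L=np.linalg.norm(b-a); mid=(a+b)/2; i=0 if col=='x' else 1
    print(n,name,'slope',round(k[0]/L,4),'mid',(mid[i]+np.polyval(k,.5)).round(4),m.sum(),P[m,2].mean().round(2))
A=np.array
for n in('top','side'):
    for x,nm in((.660,'base far x'),(.571,'base near x')):
        edge(n,A([x,-.22,.012]),A([x,-.06,.012]),'x',nm)
    edge(n,A([.58,.0225,.012]),A([.65,.0225,.012]),'y','base end +170')
    edge(n,A([.58,-.035,.057]),A([.65,-.035,.057]),'y','block -y lip'); edge(n,A([.58,-.005,.057]),A([.65,-.005,.057]),'y','block +y lip')
```

```text
Traceback (most recent call last):
  File "h.py", line 15, in proj
    f,cx,cy,M,t=cam(n); p=M@np.array(X)+t; return f*p[0]/p[2]+cx,f*p[1]/p[2]+cy
                ~~~^^^
  File "h.py", line 7, in cam
    c=camera_params(n); f=210/np.tan(np.radians(c['fovy'])/2); M=cv2.Rodrigues(np.array(c['rvec'],float))[0]
ValueError: time passes only in moves, steps and waits
```

```bash
sed -i 's/^def cam(n)/import functools\n@functools.cache\ndef cam(n)/' h.py
cat > e.py <<'E'
from h import *
def edge(n,a,b,col,name,f=None,w=.012):
    g=cv2.GaussianBlur(cv2.imread(f or f'pics/{n}0.png'),(0,0),.8).astype(np.float32).mean(2)
    pts=[]
    for s in np.linspace(0,1,60):
        c=a+(b-a)*s; offs=np.linspace(-w,w,97); d=np.array([1,0,0]) if col=='x' else np.array([0,1,0])
        uv=np.array([proj(n,c+d*o) for o in offs],np.float32); pr=cv2.remap(g,uv[None,:,0],uv[None,:,1],cv2.INTER_LINEAR)[0]
        gr=abs(np.gradient(pr)); pts.append((s,offs[gr.argmax()],gr.max()))
    P=np.array(pts); k=np.polyfit(P[:,0],P[:,1],1)
    for _ in range(4):
        r=abs(np.polyval(k,P[:,0])-P[:,1]); m=r<max(.0015,1.5*np.median(r)); k=np.polyfit(P[m,0],P[m,1],1)
    L=np.linalg.norm(b-a); mid=(a+b)/2; i=0 if col=='x' else 1
    print(n,name,'slope',round(k[0]/L,4),'mid',(mid[i]+np.polyval(k,.5)).round(4),m.sum(),P[m,2].mean().round(2))
A=np.array
E
python3 - <<'E'
from e import *
for n in('top','side'):
    for x,nm in((.660,'base far x'),(.571,'base near x')):
        edge(n,A([x,-.22,.012]),A([x,-.06,.012]),'x',nm)
    edge(n,A([.58,.0225,.012]),A([.65,.0225,.012]),'y','base end +170')
    edge(n,A([.58,-.035,.057]),A([.65,-.035,.057]),'y','block -y lip'); edge(n,A([.58,-.005,.057]),A([.65,-.005,.057]),'y','block +y lip')
E
```

```text
top base far x slope 0.0044 mid 0.6632 47 1.26
top base near x slope 0.0054 mid 0.5758 56 2.72
top base end +170 slope -0.0014 mid 0.0107 60 4.33
top block -y lip slope -0.0105 mid -0.0379 58 7.95
top block +y lip slope -0.0175 mid -0.0126 59 6.88
side base far x slope -0.0106 mid 0.6602 53 0.88
side base near x slope 0.0039 mid 0.5727 54 2.32
side base end +170 slope 0.0131 mid 0.0187 34 3.23
side block -y lip slope -0.0156 mid -0.0372 57 6.9
side block +y lip slope -0.0248 mid -0.0004 46 0.56
```

Run:
```python
from h import *
g=cv2.imread('pics/top0.png').mean(2)
for v in(195,203,212): print(v,g[v,270:296].astype(int))
for u,z in((275.5,.057),(291.3,.057),(282.6,.012),(285.3,.012),(284,.012)): print(u,z,onz('top',u,203,z).round(4))
W=np.load('pics/topW.npy'); print((W[203,270:296,2]*1000).round())
print((W[203,270:296,1]*1000).round())
s=cv2.imread('pics/side0.png')[195:255,245:315]; cv2.imwrite('pics/c2.png',cv2.resize(s,None,fx=8,fy=8,interpolation=2))
```

```text
195 [119 103  91 175 210 139  85  94  82  31  14  12  10 150 188  97  77  30
   7  11  43 161 219 187 176 215]
203 [203 197 162 164 227 190 103  98  84  51  12  11  12 151 191  95  80  32
  10  12  15 155 228 228 228 229]
212 [189 187 151 166 214 143  85  93  94  55  12  13  17 156 195 103  84  38
  15  11   8 158 230 222 204 199]
275.5 0.057 [0.6171 0.0095 0.057 ]
291.3 0.057 [ 0.6167 -0.0403  0.057 ]
282.6 0.012 [ 0.6212 -0.0129  0.012 ]
285.3 0.012 [ 0.6211 -0.0217  0.012 ]
284 0.012 [ 0.6212 -0.0175  0.012 ]
[ 4.  4.  1.  6.  8. 11. 10. 14. 14. 18. 57. 52. 49. 44.  9.  9.  3. 44.
 53. 55. 55. 53. 14. 15.  6. 19.]
[ 28.  25.  22.  18.  15.  12.   8.   5.   2.  -1.  -5.  -8. -11. -14.
 -17. -21. -24. -27. -30. -33. -36. -39. -43. -47. -50. -53.]
```

View pics/c2.png

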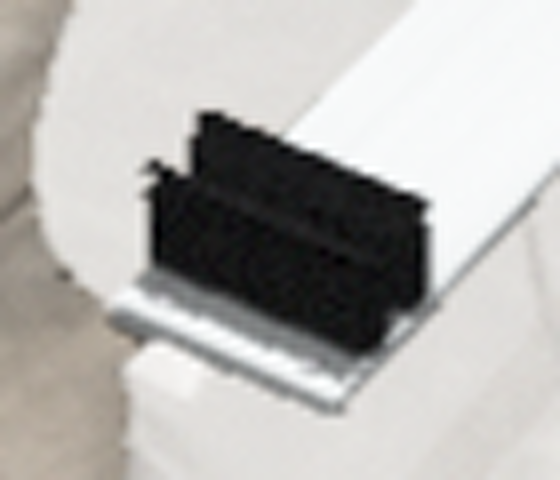

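```bash
cat >> h.py <<'E'
def go(xyz,yaw,base=None):
    s=state(); T=R.from_quat(np.roll(s['tool_rot'],-1)); p=s['tool_pos'] if base is None else np.array(base)
    G=R.from_euler('z',yaw)*R.from_euler('x',np.pi)
    print('shift',(T.inv().apply(np.array(xyz)-p)/.025).round(2),'turn',((T.inv()*G).as_rotvec(degrees=True)/8).round(2),'t',s['time'],'pos',s['tool_pos'].round(4),'w',s['gripper_width'],'F',s['contact_force'].round(1),'j',s['joint_pos'].round(2))
E
python3 - <<'E'
from h import *
go([.5745,.268,.21],-.046)
for p in((263.75,215.6),(293.75,230),(270.6,209),(298.5,220.6)): print(onz('side',*p,.057).round(4))
E
```

```text
shift [ 24.85 -29.98  -0.27] turn [-0.01  0.    2.03] t 0.1 pos [ 0.1471 -0.6068  0.2018] w 1.0033364646872538 F [ 0.4 -0.2  0. ] j [-1.45  0.05  1.61  0.    1.48 -0.12]
[ 0.657  -0.0028  0.057 ]
[0.5609 0.0022 0.057 ]
[ 0.6571 -0.0346  0.057 ]
[ 0.5696 -0.0346  0.057 ]
```

Call:
{"op": "jog_arm", "data": {"targets": [[[24.8, -30, -0.6], [0, 0, 2], 50], [[24.8, -30, -0.6], [0, 0, 2], 50], [[24.8, -30, -0.6], [0, 0, 2], 50], [[24.8, -30, -0.6], [0, 0, 2], 50], [[24.8, -30, -0.6], [0, 0, 2], 50], [[24.8, -30, -0.6], [0, 0, 2], 50], [[24.8, -30, -0.6], [0, 0, 2], 50], [[24.8, -30, -0.6], [0, 0, 2], 50]]}}

```text
time: 1.1
tool_pos: [0.3663, -0.1559, 0.2104]
tool_rot: [0.0, 1.0, -0.021, 0.0]
contact_force: [0.9, -0.6, 0.7]
gripper_width: 0.502
grasp_force: 0.0
```

```bash
python3 -c "
from h import *
go([.5745,.268,.21],-.046)"
```

```text
shift [  7.61 -17.29   0.02] turn [ 0.   -0.    0.03] t 1.1 pos [ 0.3663 -0.1559  0.2104] w 0.5016351540611663 F [ 0.9 -0.6  0.7] j [-0.59 -0.54  2.1   0.    1.59  1.02]
```

Call:
{"op": "jog_arm", "data": {"targets": [[[7.6, -17.3, 0], [0, 0, 0], 50], [[7.6, -17.3, 0], [0, 0, 0], 50], [[7.6, -17.3, 0], [0, 0, 0], 50], [[7.6, -17.3, 0], [0, 0, 0], 50], [[7.6, -17.3, 0], [0, 0, 0], 50], [[7.6, -17.3, 0], [0, 0, 0], 50], [[7.6, -17.3, 0], [0, 0, 0], 50], [[7.6, -17.3, 0], [0, 0, 0], 50]]}}

```text
time: 2.1
tool_pos: [0.574, 0.269, 0.2095]
tool_rot: [0.0, 1.0, -0.02, -0.001]
contact_force: [0.3, -0.9, 0.6]
gripper_width: 0.501
grasp_force: 0.0
```

```bash
python3 -c "
from h import *
go([.5745,.268,.105],-.046)
snap('side','s1');p,d=snap('top','t1')
a=cv2.imread('pics/s1.png')[190:360,120:320]
cv2.imwrite('pics/c3.png',cv2.resize(a,None,fx=3.5,fy=3.5,interpolation=2))"
```

```text
shift [0.03 0.04 4.18] turn [0.   0.01 0.05] t 2.1 pos [0.574  0.269  0.2095] w 0.500806706543574 F [ 0.3 -0.9  0.6] j [0.32 0.07 1.58 0.   1.49 1.93]
```

View pics/c3.png

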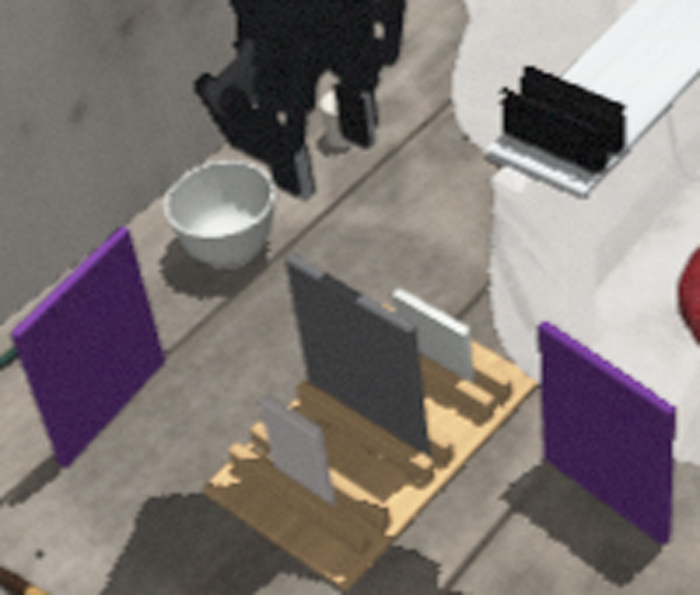

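The open fingers (crop 300,180 and 365,135) hang over the grey plate's top edge and straddle it, so I descend and grip.

Call:
{"op": "jog_arm", "data": {"targets": [[[0, 0, 1.5], [0, 0, 0], 45], [[0, 0, 3], [0, 0, 0], 45], [[0, 0, 4.1], [0, 0, 0], 45], [[0, 0, 4.2], [0, 0, 0], 45], [[0, 0, 4.2], [0, 0, 0], 0], [[0, 0, 4.2], [0, 0, 0], 0], [[0, 0, 4.2], [0, 0, 0], 0], [[0, 0, 4.2], [0, 0, 0], 0]]}}

```text
time: 3.2
tool_pos: [0.575, 0.2669, 0.1078]
tool_rot: [-0.001, 1.0, -0.021, 0.002]
contact_force: [-0.2, 0.3, 6.3]
gripper_width: 0.044
grasp_force: 59.5
```

Call:
{"op": "jog_arm", "data": {"targets": [[[0, 0, 0], [0, 0, 0], 0], [[0, 0, 0], [0, 0, 0], 0], [[0, 0, -0.5], [0, 0, 0], 0], [[0, 0, -1.2], [0, 0, 0], 0], [[0, 0, -2.4], [0, 0, 0], 0], [[0, 0, -3.6], [0, 0, 0], 0], [[0, 0, -5], [0, 0, 0], 0], [[0, 0, -5], [0, 0, 0], 0]]}}

```text
time: 4.2
tool_pos: [0.5759, 0.2671, 0.2358]
tool_rot: [-0.001, 1.0, -0.021, 0.004]
contact_force: [-0.1, -0.3, -0.8]
gripper_width: 0.043
grasp_force: 58.8
```

```bash
python3 -c "
from h import *
go([.618,-.0195,.23],-.008)"
```

```text
shift [ 2.16 11.38  0.21] turn [-0.02 -0.06 -0.24] t 4.2 pos [0.5759 0.2671 0.2358] w 0.04326232300171008 F [-0.1 -0.3 -0.8] j [0.32 0.05 1.56 0.   1.52 1.93]
```

Call:
{"op": "jog_arm", "data": {"targets": [[[0.5, 2.4, 0], [0, 0, -0.2], 0], [[1, 4.8, 0], [0, 0, -0.2], 0], [[1.4, 7.2, 0], [0, 0, -0.2], 0], [[1.8, 9.4, 0], [0, 0, -0.2], 0], [[2.1, 10.8, 0.5], [0, 0, -0.2], 0], [[2.1, 11.4, 1], [0, 0, -0.2], 0], [[2.1, 11.4, 1.8], [0, 0, -0.2], 0], [[2.1, 11.4, 1.8], [0, 0, -0.2], 0]]}}

```text
time: 5.2
tool_pos: [0.6123, -0.0189, 0.1819]
tool_rot: [-0.001, 1.0, -0.006, -0.003]
contact_force: [0.4, 0.7, -2.1]
gripper_width: 0.05
grasp_force: 59.0
```

Run:
```python
from h import *
go([.618,-.0195,.11],-.008)
snap('side','s2');snap('top','t2')
for n,f in(('side','s2'),('top','t2')):
    W=cloud(n,np.load(f'pics/{f}_d.npy')); X,Y,Z=np.moveaxis(W,-1,0)
    m=(abs(X-.618)<.07)&(abs(Y+.02)<.03)&(Z>.065)&(Z<.15); q=W[m]
    A=np.c_[q[:,0]-.618,q[:,2]-.1,np.ones(len(q))]; s=np.linalg.lstsq(A,q[:,1],rcond=None)[0]; print(n,len(q),s.round(4),np.std(A@s-q[:,1]).round(4),'x',np.percentile(q[:,0],[1,99]).round(4),'z',np.percentile(q[:,2],[1,50,99]).round(4))
    if n=='side': print('low z',[ (np.nanmin(Z[m&(abs(X-x)<.008)]).round(4)) for x in(.58,.6,.62,.64,.66)])
a=cv2.imread('pics/s2.png')[130:260,220:340];b=cv2.imread('pics/t2.png')[170:235,240:330]
o=np.zeros((520,800,3),np.uint8);o[:520,:480]=cv2.resize(a,None,fx=4,fy=4,interpolation=2);o[:228,485:800]=cv2.resize(b,(315,228),interpolation=2)
cv2.imwrite('pics/c4.png',o)
```

```text
shift [0.25 0.03 2.87] turn [-0.01  0.04 -0.03] t 5.2 pos [ 0.6123 -0.0189  0.1819] w 0.0502801773658333 F [ 0.4  0.7 -2.1] j [-0.15  0.04  1.66  0.    1.45  1.43]
side 690 [-0.0153 -0.0125 -0.0129] 0.0014 x [0.5612 0.6592] z [0.0844 0.1185 0.1495]
low z [np.float64(0.0846), np.float64(0.0846), np.float64(0.0821), np.float64(0.0834), np.float64(0.0832)]
top 13 [ 0.0481  0.0677 -0.0149] 0.0014 x [0.5648 0.594 ] z [0.1145 0.1413 0.1466]
```

View pics/c4.png

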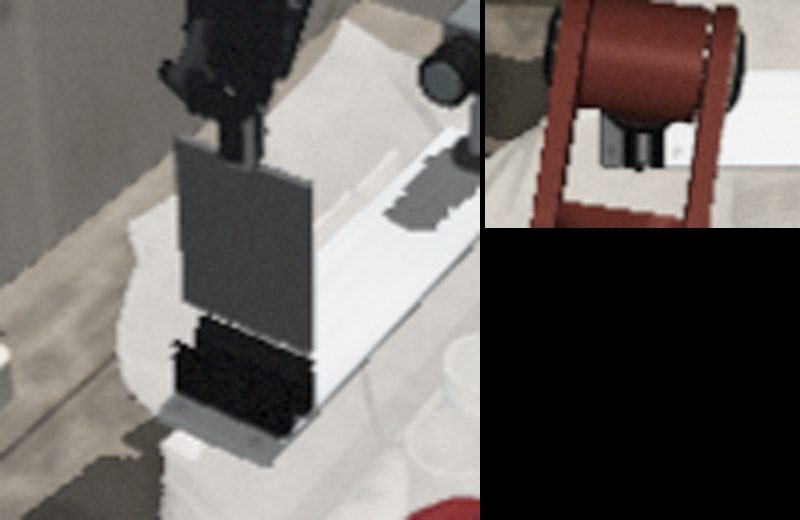

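Call:
{"op": "jog_arm", "data": {"targets": [[[0.1, 0.06, 0.2], [0, 0, 0], 0], [[0.2, 0.06, 0.6], [0, 0, 0], 0], [[0.2, 0.06, 1.0], [0, 0, 0], 0], [[0.2, 0.06, 1.3], [0, 0, 0], 0], [[0.2, 0.06, 1.5], [0, 0, 0], 0], [[0.2, 0.06, 1.65], [0, 0, 0], 0], [[0.2, 0.06, 1.8], [0, 0, 0], 0], [[0.2, 0.06, 1.8], [0, 0, 0], 0]]}}

```text
time: 6.3
tool_pos: [0.6193, -0.0221, 0.1404]
tool_rot: [-0.0, 1.0, -0.007, -0.0]
contact_force: [-0.4, -0.5, -2.0]
gripper_width: 0.051
grasp_force: 59.0
```

Call:
{"op": "jog_arm", "data": {"targets": [[[0, 0, 0.2], [0, 0, 0], 0], [[0, 0, 0.4], [0, 0, 0], 0], [[0, 0, 0.6], [0, 0, 0], 0], [[0, 0, 0.8], [0, 0, 0], 0], [[0, 0, 0.9], [0, 0, 0], 0], [[0, 0, 0.9], [0, 0, 0], 0]]}}

```text
time: 7.05
tool_pos: [0.6192, -0.0221, 0.1178]
tool_rot: [-0.0, 1.0, -0.007, -0.0]
contact_force: [0.2, 0.5, -0.8]
gripper_width: 0.05
grasp_force: 59.0
```

Call:
{"op": "jog_arm", "data": {"targets": [[[0, 0, 0.1], [0, 0, 0], 0], [[0, 0, 0.2], [0, 0, 0], 0], [[0, 0, 0.25], [0, 0, 0], 0], [[0, 0, 0.25], [0, 0, 0], 0]]}}

```text
time: 7.55
tool_pos: [0.6196, -0.0221, 0.1121]
tool_rot: [0.0, 1.0, -0.007, 0.0]
contact_force: [0.0, -0.5, -0.2]
gripper_width: 0.044
grasp_force: 59.3
```

Call:
{"op": "jog_arm", "data": {"targets": [[[0, 0, 0.06], [0, 0, 0], 0], [[0, 0, 0.12], [0, 0, 0], 0], [[0, 0, 0.12], [0, 0, 0], 0]]}}

```text
time: 7.92
tool_pos: [0.6208, -0.0225, 0.1122]
tool_rot: [0.0, 1.0, -0.007, 0.002]
contact_force: [-3.4, 0.2, 9.1]
gripper_width: 0.045
grasp_force: 61.5
```

It has bottomed out at the expected TCP height (0.112, with 9 N up), so I release and lift away.

Call:
{"op": "jog_arm", "data": {"targets": [[[0, 0, -0.05], [0, 0, 0], 30], [[0, 0, -0.05], [0, 0, 0], 40], [[0, 0, -0.05], [0, 0, 0], 40], [[0, 0, -1], [0, 0, 0], 40], [[0, 0, -2.2], [0, 0, 0], 40], [[0, 0, -3.4], [0, 0, 0], 40], [[0, 0, -4.5], [0, 0, 0], 40], [[0, 0, -4.5], [0, 0, 0], 40]]}}

```text
time: 8.93
tool_pos: [0.6209, -0.0223, 0.2241]
tool_rot: [0.0, 1.0, -0.007, 0.003]
contact_force: [0.1, 0.8, 0.2]
gripper_width: 0.401
grasp_force: 0.0
```

Run:
```python
from h import *
go([.567,.208,.21],-.046)
snap('side','s3')
W=cloud('side',np.load('pics/s3_d.npy')); X,Y,Z=np.moveaxis(W,-1,0)
m=(abs(X-.618)<.07)&(abs(Y+.02)<.03)&(Z>.065)&(Z<.15); q=W[m]
A=np.c_[q[:,0]-.618,q[:,2]-.1,np.ones(len(q))]; s=np.linalg.lstsq(A,q[:,1],rcond=None)[0]; print(len(q),s.round(4),'x',np.percentile(q[:,0],[1,99]).round(4),'topz',[np.nanmax(Z[m&(abs(X-x)<.01)]).round(4) for x in(.58,.6,.62,.64,.66)])
a=cv2.imread('pics/s3.png')[130:260,220:340]
cv2.imwrite('pics/c5.png',cv2.resize(a,None,fx=4,fy=4,interpolation=2))
```

```text
shift [-2.28 -9.18  0.55] turn [ 0.   -0.04  0.23] t 8.925 pos [ 0.6209 -0.0223  0.2241] w 0.40134079992526756 F [0.1 0.8 0.2] j [-0.16  0.03  1.6   0.    1.51  1.43]
818 [-0.0121 -0.0069 -0.0153] x [0.5686 0.6671] topz [np.float64(0.1442), np.float64(0.1439), np.float64(0.1449), np.float64(0.1437), np.float64(0.1437)]
```

View pics/c5.png

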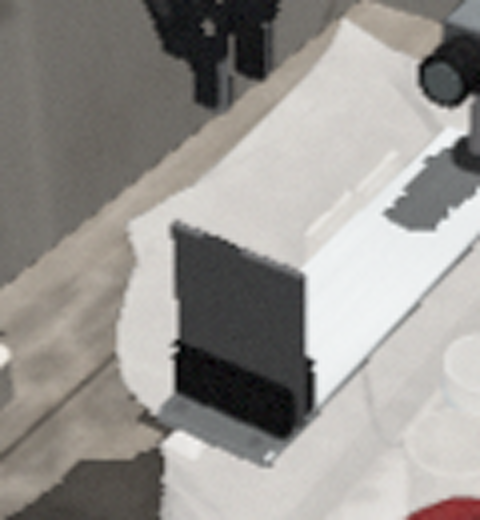

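Call:
{"op": "jog_arm", "data": {"targets": [[[-0.5, -2.2, 0], [0, 0, 0.2], 40], [[-1, -4.4, 0], [0, 0, 0.2], 40], [[-1.6, -6.6, 0], [0, 0, 0.2], 40], [[-2.1, -8.4, 0], [0, 0, 0.2], 40], [[-2.3, -9.2, 0.5], [0, 0, 0.2], 40], [[-2.3, -9.2, 2], [0, 0, 0.2], 40], [[-2.3, -9.2, 4], [0, 0, 0.2], 40], [[-2.3, -9.2, 4], [0, 0, 0.2], 40]]}}

```text
time: 9.98
tool_pos: [0.5603, 0.2068, 0.1139]
tool_rot: [0.002, 1.0, -0.021, -0.006]
contact_force: [-0.4, -0.7, 1.1]
gripper_width: 0.398
grasp_force: 0.0
```

Run:
```python
from h import *
snap('side','s4')
go([.567,.208,.035],-.046)
a=cv2.imread('pics/s4.png')[190:340,170:310]
cv2.imwrite('pics/c6.png',cv2.resize(a,None,fx=4,fy=4,interpolation=2))
```

```text
shift [ 0.19 -0.04  3.31] turn [0.02 0.05 0.03] t 10.025 pos [0.5628 0.2075 0.1178] w 0.3987742771253633 F [ 0.  -0.1  0.1] j [ 0.23  0.07  1.75 -0.    1.34  1.84]
```

View pics/c6.png

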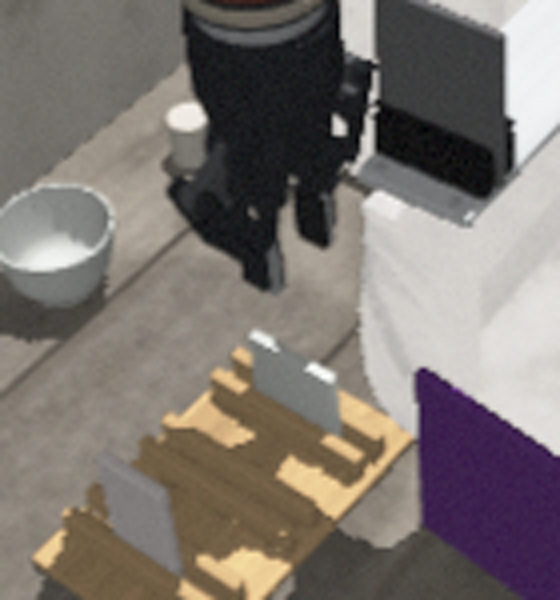

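The fingers at crop (265,270) and (320,220) straddle the test tile at (290,380), so I descend.

Call:
{"op": "jog_arm", "data": {"targets": [[[0.1, 0, 1], [0, 0, 0], 40], [[0.15, 0, 2], [0, 0, 0], 40], [[0.15, 0, 2.8], [0, 0, 0], 40], [[0.15, 0, 3.25], [0, 0, 0], 40], [[0.15, 0, 3.25], [0, 0, 0], 40], [[0.15, 0, 3.25], [0, 0, 0], 40]]}}

```text
time: 10.78
tool_pos: [0.5696, 0.2087, 0.0413]
tool_rot: [-0.0, 1.0, -0.021, 0.001]
contact_force: [0.1, 0.9, -0.2]
gripper_width: 0.406
grasp_force: 0.0
```

Call:
{"op": "jog_arm", "data": {"targets": [[[0, 0, 0], [0, 0, 0], 0], [[0, 0, 0], [0, 0, 0], 0], [[0, 0, 0], [0, 0, 0], 0], [[0, 0, 0], [0, 0, 0], 0], [[0, 0, 0], [0, 0, 0], 0], [[0, 0, 0], [0, 0, 0], 0]]}}

```text
time: 11.52
tool_pos: [0.5687, 0.2085, 0.0401]
tool_rot: [0.0, 1.0, -0.021, -0.0]
contact_force: [0.1, -0.1, -0.4]
gripper_width: 0.002
grasp_force: 0.0
```

Run:
```python
from h import *
print(state()['grasp_force'],state()['gripper_width'])
snap('side','s5')
a=cv2.imread('pics/s5.png')[220:340,190:300]
cv2.imwrite('pics/c7.png',cv2.resize(a,None,fx=5,fy=5,interpolation=2))
```

```text
0.0 0.0019169507885552308
```

View pics/c7.png

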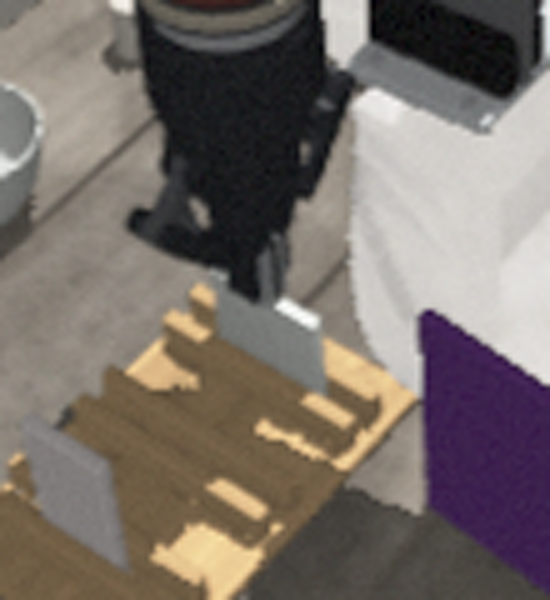

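Run:
```python
from h import *
p=state()['tool_pos'];print(p,state()['tool_rot'])
for z in(0,.02,.04): print(z,proj('side',p+[0,0,z]))
for f in('s4','s5'):
    W=cloud('side',np.load(f'pics/{f}_d.npy')); X,Y,Z=np.moveaxis(W,-1,0)
    m=(abs(X-.568)<.035)&(abs(Y-.207)<.025)&(Z>.04)&(Z<.064); q=W[m]; A=np.c_[q[:,0]-.568,q[:,2]-.055,np.ones(len(q))]; s=np.linalg.lstsq(A,q[:,1],rcond=None)[0]; print(f,len(q),s.round(4),np.std(A@s-q[:,1]).round(4),np.percentile(q[:,0],[1,99]))
    for v in range(270,292,2): 
        print(v,[tuple((W[v,u]*1000).round().astype(int)) if W[v,u,2]==W[v,u,2] else 0 for u in(238,242,246,250)])
```

```text
[0.56873477 0.20847132 0.04010265] [ 1.47435330e-05  9.99785354e-01 -2.07182274e-02 -2.85957380e-05]
0 (np.float64(242.34761979753196), np.float64(286.3189001583452))
0.02 (np.float64(241.68911152082092), np.float64(280.46961560464774))
0.04 (np.float64(241.01380156526446), np.float64(274.47108797531666))
s4 148 [-0.0329  0.0181  0.212 ] 0.0013 [0.53607552 0.5951315 ]
270 [(np.int64(633), np.int64(146), np.int64(-1)), (np.int64(625), np.int64(141), np.int64(-1)), (np.int64(616), np.int64(136), np.int64(-1)), (np.int64(608), np.int64(131), np.int64(0))]
272 [(np.int64(627), np.int64(154), np.int64(2)), (np.int64(621), np.int64(146), np.int64(-1)), (np.int64(612), np.int64(142), np.int64(1)), (np.int64(603), np.int64(137), np.int64(1))]
274 [(np.int64(627), np.int64(155), np.int64(-4)), (np.int64(616), np.int64(153), np.int64(1)), (np.int64(607), np.int64(148), np.int64(1)), (np.int64(600), np.int64(141), np.int64(-1))]
276 [(np.int64(578), np.int64(208), np.int64(69)), (np.int64(613), np.int64(157), np.int64(-1)), (np.int64(604), np.int64(152), np.int64(-1)), (np.int64(594), np.int64(
[... 2785 characters left out ...]
int64(567), np.int64(211), np.int64(51)), (np.int64(554), np.int64(212), np.int64(61)), (np.int64(543), np.int64(211), np.int64(67))]
286 [(np.int64(579), np.int64(212), np.int64(39)), (np.int64(566), np.int64(212), np.int64(47)), (np.int64(554), np.int64(212), np.int64(54)), (np.int64(542), np.int64(213), np.int64(63))]
288 [(np.int64(581), np.int64(210), np.int64(28)), (np.int64(567), np.int64(212), np.int64(39)), (np.int64(556), np.int64(211), np.int64(45)), (np.int64(543), np.int64(213), np.int64(56))]
290 [(np.int64(577), np.int64(215), np.int64(29)), (np.int64(567), np.int64(213), np.int64(32)), (np.int64(556), np.int64(212), np.int64(39)), (np.int64(544), np.int64(212), np.int64(46))]
```

Run:
```python
from h import *
for f,p in(('s1',(.574,.269,.2095)),('s3',(.6209,-.0223,.2241)),('s4',(.5628,.2075,.1178)),('s5',(.5687,.2085,.0401))):
    W=cloud('side',np.load(f'pics/{f}_d.npy')); im=cv2.imread(f'pics/{f}.png').mean(2)
    D=W-np.array(p); X,Y,Z=np.moveaxis(D,-1,0); 
    m=(abs(X)<.02)&(abs(Y)<.05)&(W[...,2]>(.072 if f=='s5' else p[2]-.03)); q=D[m]; i=q[:,2].argsort()[:8]
    print(f,(q[i]*1000).round().tolist(), np.percentile(q[:,1]*1000,[2,98]))
```

```text
s1 [[-5.0, 27.0, 30.0], [-1.0, -22.0, 30.0], [-9.0, -22.0, 31.0], [3.0, -21.0, 31.0], [-2.0, 29.0, 32.0], [-4.0, -22.0, 32.0], [1.0, -21.0, 32.0], [-8.0, -20.0, 33.0]] [-48.6317459   45.49912467]
s3 [[-3.0, 24.0, 29.0], [2.0, -18.0, 30.0], [-9.0, -18.0, 30.0], [-8.0, 22.0, 30.0], [-3.0, -19.0, 31.0], [-8.0, -16.0, 31.0], [7.0, -16.0, 32.0], [-1.0, 24.0, 32.0]] [-45.38348292  47.54870723]
s4 [[1.0, -18.0, 25.0], [-11.0, -17.0, 27.0], [-9.0, 23.0, 27.0], [3.0, -18.0, 27.0], [-6.0, -17.0, 27.0], [-2.0, -17.0, 28.0], [-8.0, -17.0, 28.0], [-5.0, -18.0, 28.0]] [-47.24811144  47.69062569]
s5 [[-8.0, 8.0, 34.0], [-7.0, 6.0, 34.0], [-11.0, -3.0, 35.0], [-11.0, 4.0, 35.0], [-11.0, 0.0, 35.0], [-11.0, 8.0, 36.0], [-4.0, 13.0, 36.0], [-6.0, 8.0, 37.0]] [-46.30118941  46.86613447]
```

The depth shows the real fingertips about 28–30 mm above the reported TCP, so the fingers closed above the tile, which hasn't moved. I open, go about 30 mm lower while watching the force, and look before closing.

Call:
{"op": "jog_arm", "data": {"targets": [[[-0.04, 0, -0.2], [0, 0, 0], 45], [[-0.04, 0, -0.2], [0, 0, 0], 45], [[-0.04, 0, 0], [0, 0, 0], 45], [[-0.04, 0, 0.4], [0, 0, 0], 45], [[-0.04, 0, 0.8], [0, 0, 0], 45], [[-0.04, 0, 1.1], [0, 0, 0], 45], [[-0.04, 0, 1.1], [0, 0, 0], 45]]}}

```text
time: 12.45
tool_pos: [0.5669, 0.2083, 0.0113]
tool_rot: [0.0, 1.0, -0.021, -0.001]
contact_force: [0.4, 0.2, -0.5]
gripper_width: 0.451
grasp_force: 0.0
```

Run:
```python
from h import *
snap('side','s6')
go([.567,.2085,.010],-.046)
a=cv2.imread('pics/s6.png')[220:340,190:300]
cv2.imwrite('pics/c8.png',cv2.resize(a,None,fx=5,fy=5,interpolation=2))
```

```text
shift [-0.02 -0.    0.08] turn [0.   0.01 0.03] t 12.5 pos [0.5674 0.2084 0.012 ] w 0.448495020676202 F [ 0.2 -0.5 -0.6] j [ 0.23  0.19  1.8  -0.    1.15  1.84]
```

View pics/c8.png

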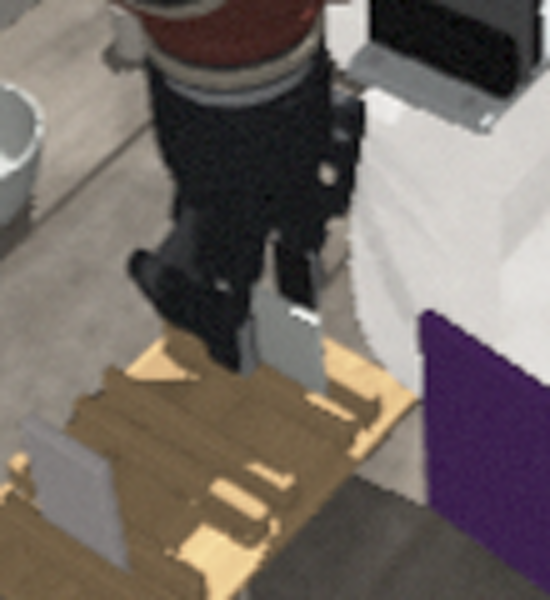

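The fingers now straddle the tile (near tip at crop 245,365), with no force. Closing and lifting.

Call:
{"op": "jog_arm", "data": {"targets": [[[0, 0, 0], [0, 0, 0], 0], [[0, 0, 0], [0, 0, 0], 0], [[0, 0, 0], [0, 0, 0], 0], [[0, 0, 0], [0, 0, 0], 0], [[0, 0, 0], [0, 0, 0], 0], [[0, 0, 0], [0, 0, 0], 0]]}}

```text
time: 13.25
tool_pos: [0.5683, 0.2086, 0.0133]
tool_rot: [-0.0, 1.0, -0.021, 0.001]
contact_force: [0.0, -0.5, 4.9]
gripper_width: 0.073
grasp_force: 60.1
```

Call:
{"op": "jog_arm", "data": {"targets": [[[0, 0, -0.4], [0, 0, 0], 0], [[0, 0, -1.2], [0, 0, 0], 0], [[0, 0, -2.4], [0, 0, 0], 0], [[0, 0, -3.6], [0, 0, 0], 0], [[0, 0, -4.8], [0, 0, 0], 0], [[0, 0, -6], [0, 0, 0], 0], [[0, 0, -7], [0, 0, 0], 0], [[0, 0, -7], [0, 0, 0], 0]]}}

```text
time: 14.25
tool_pos: [0.5694, 0.209, 0.1916]
tool_rot: [-0.001, 1.0, -0.021, 0.003]
contact_force: [-0.0, -0.1, -0.6]
gripper_width: 0.067
grasp_force: 59.6
```

```bash
python3 -c "
from h import *
go([.6175,-.151,.19],-.010)"
```

```text
shift [ 2.52 14.31  0.05] turn [-0.01 -0.04 -0.23] t 14.25 pos [0.5694 0.209  0.1916] w 0.06747593944867497 F [-0.  -0.1 -0.6] j [0.23 0.01 1.67 0.   1.45 1.84]
```

Call:
{"op": "jog_arm", "data": {"targets": [[[0.4, 2.2, 0], [0, 0, -0.23], 0], [[0.8, 4.4, 0], [0, 0, -0.23], 0], [[1.2, 6.6, 0], [0, 0, -0.23], 0], [[1.6, 8.8, 0], [0, 0, -0.23], 0], [[2, 11, 0], [0, 0, -0.23], 0], [[2.4, 13.2, 0], [0, 0, -0.23], 0], [[2.5, 14.3, 0], [0, 0, -0.23], 0], [[2.5, 14.3, 0], [0, 0, -0.23], 0]]}}

```text
time: 15.25
tool_pos: [0.6144, -0.1529, 0.1859]
tool_rot: [-0.0, 1.0, -0.006, -0.001]
contact_force: [1.0, 1.1, -1.0]
gripper_width: 0.072
grasp_force: 59.5
```

Call:
{"op": "jog_arm", "data": {"targets": [[[0, 0, 0.8], [0, 0, 0], 0], [[0, 0, 1.8], [0, 0, 0], 0], [[0, 0, 2.8], [0, 0, 0], 0], [[0, 0, 3.5], [0, 0, 0], 0], [[0, 0, 3.8], [0, 0, 0], 0], [[0, 0, 3.8], [0, 0, 0], 0], [[0, 0, 3.8], [0, 0, 0], 0], [[0, 0, 3.8], [0, 0, 0], 0]]}}

```text
time: 16.25
tool_pos: [0.6162, -0.1516, 0.0939]
tool_rot: [0.0, 1.0, -0.005, 0.001]
contact_force: [0.1, -0.3, -0.6]
gripper_width: 0.071
grasp_force: 59.5
```

```bash
cat > m.py <<'E'
from h import *
import sys
k=sys.argv[1]
go([.6175,-.151,.0953],-.010)
for n in('side','top'):
    snap(n,n+k); W=cloud(n,np.load(f'pics/{n}{k}_d.npy')); X,Y,Z=np.moveaxis(W,-1,0)
    def fit(nm,m):
        q=W[m]
        if len(q)<15: print(n,nm,'few',len(q)); return
        A=np.c_[q[:,0]-.618,q[:,2]-.11,np.ones(len(q))]; s=np.linalg.lstsq(A,q[:,1],rcond=None)[0]
        print(n,nm,len(q),'dy/dx,dy/dz,y',s.round(4),np.std(A@s-q[:,1]).round(4),'x',np.percentile(q[:,0],[1,99]).round(4),'z',np.percentile(q[:,2],[1,99]).round(4))
    I=(abs(X-.618)<.06)
    fit('tile',I&(abs(Y+.15)<.02)&(Z>.08)&(Z<.125)); fit('tile all',I&(abs(X-.618)<.045)&(abs(Y+.15)<.02)&(Z>.05)&(Z<.152))
    fit('plate',I&(abs(Y+.02)<.02)&(Z>.065)&(Z<.14))
    m=I&(Y<-.25)&(Y>-.40)&(Z>.08)&(Z<.16); q=W[m]; print(n,'cam x',np.percentile(q[:,0],[1,99]).round(4),'y',np.percentile(q[:,1],[1,99]).round(4),'z',np.percentile(q[:,2],[1,99]).round(4))
    lm=m&(Y>-.31)&(Z<.143); q=W[lm]; print(n,'lens',len(q),np.percentile(q,[2,98],axis=0).round(4).tolist())
a=cv2.imread(f'pics/side{k}.png')[100:250,250:410]
cv2.imwrite(f'pics/m{k}.png',cv2.resize(a,None,fx=4,fy=4,interpolation=2))
E
python3 m.py 7
```

```text
shift [ 0.05 -0.02 -0.06] turn [ 0.01 -0.01  0.  ] t 16.25 pos [ 0.6162 -0.1516  0.0939] w 0.07075127950519705 F [ 0.1 -0.3 -0.6] j [-0.36  0.16  1.68  0.    1.29  1.22]
side tile 198 dy/dx,dy/dz,y [ 0.0115  0.059  -0.1476] 0.002 x [0.5834 0.6423] z [0.0879 0.1245]
side tile all 358 dy/dx,dy/dz,y [ 0.0416  0.0963 -0.1471] 0.0043 x [0.5833 0.6426] z [0.0886 0.1507]
side plate 745 dy/dx,dy/dz,y [-0.0134 -0.0071 -0.0164] 0.0015 x [0.5693 0.6666] z [0.066  0.1393]
side cam x [0.5902 0.639 ] y [-0.3754 -0.2766] z [0.0844 0.1474]
side lens 221 [[0.5951, -0.3077, 0.1026], [0.635, -0.2762, 0.1422]]
top tile few 6
top tile all few 11
top plate 41 dy/dx,dy/dz,y [ 0.0001 -0.0048 -0.0199] 0.0026 x [0.571  0.6669] z [0.0679 0.1399]
top cam x [0.5935 0.6416] y [-0.3865 -0.2804] z [0.1097 0.1527]
top lens 136 [[0.5987, -0.3094, 0.1128], [0.638, -0.2803, 0.1425]]
```

View pics/m7.png

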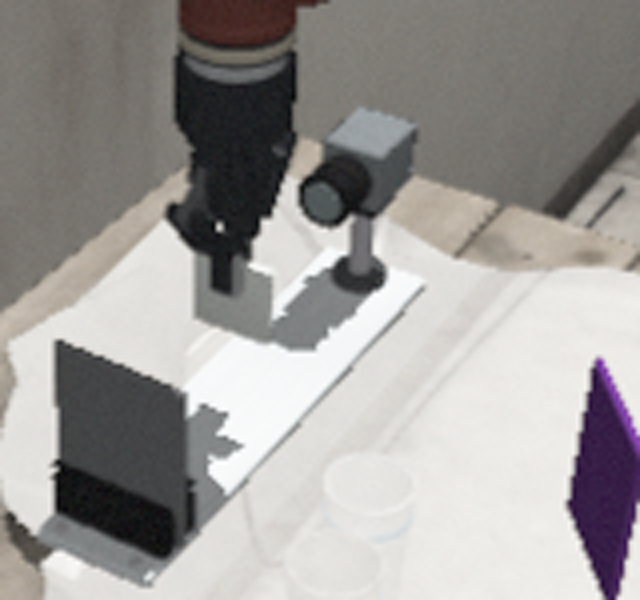

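The tile is held upright between the camera and the plate, clear of both. I refine its yaw and offset with a robust fit that excludes the finger.

```bash
cat > f.py <<'E'
from h import *
import sys
from scipy.optimize import least_squares
W=cloud('side',np.load(f'pics/side{sys.argv[1]}_d.npy')); im=cv2.imread(f'pics/side{sys.argv[1]}.png').mean(2); X,Y,Z=np.moveaxis(W,-1,0)
def fit(m,nm):
    q=W[m]; A=np.c_[q[:,0]-.616,q[:,2]-.11,np.ones(len(q))]
    s=least_squares(lambda k:(A@k-q[:,1]),[0,0,q[:,1].mean()],loss='cauchy',f_scale=.0008); J=np.linalg.inv(s.jac.T@s.jac)**.5 if 0 else 0
    r=abs(A@s.x-q[:,1]); print(nm,len(q),s.x.round(4),'med',np.median(r).round(4),'x',[q[r<.004,0].min().round(4),q[r<.004,0].max().round(4)],'z',[q[r<.004,2].min().round(4),q[r<.004,2].max().round(4)])
b=(im>90)&(abs(Y+.15)<.012)
fit(b&(abs(X-.614)<.028)&(Z>.092)&(Z<.147),'tile')
fit((abs(Y+.02)<.012)&(abs(X-.618)<.045)&(Z>.066)&(Z<.138),'plate')
m=b&(abs(X-.614)<.05)&(Z>.075)
for v0 in np.arange(.095,.148,.01): 
    k=m&(abs(Z-v0)<.004); print('z',v0.round(3),'x',X[k].min().round(4),X[k].max().round(4))
for x0 in(.59,.6,.61,.62,.63,.638):
    k=m&(abs(X-x0)<.003); print('x',x0,'z',Z[k].min().round(4),Z[k].max().round(4))
E
python3 f.py 7; python3 -c "
from h import *
print(state()['tool_rot'],state()['tool_pos'])"
```

```text
tile 241 [-0.0119  0.0089 -0.1477] med 0.0011 x [np.float64(0.5862), np.float64(0.6417)] z [np.float64(0.0923), np.float64(0.147)]
plate 634 [-0.0176 -0.0016 -0.0162] med 0.0009 x [np.float64(0.5732), np.float64(0.663)] z [np.float64(0.0661), np.float64(0.1378)]
z 0.095 x 0.5834 0.6427
z 0.105 x 0.5843 0.6425
z 0.115 x 0.5824 0.6423
z 0.125 x 0.5837 0.6417
z 0.135 x 0.5834 0.6429
z 0.145 x 0.5838 0.6432
x 0.59 z 0.0916 0.4384
x 0.6 z 0.0923 0.441
x 0.61 z 0.0902 0.4422
x 0.62 z 0.0875 0.4416
x 0.63 z 0.0878 0.4405
x 0.638 z 0.0937 0.1419
[ 2.27095030e-04  9.99988505e-01 -4.74384453e-03  6.59233926e-04] [ 0.61589654 -0.15150016  0.09347907]
```

Call:
{"op": "jog_arm", "data": {"targets": [[[0.06, -0.05, -0.04], [0, 0, 0], 0], [[0.12, -0.1, -0.07], [0, 0, 0], 0], [[0.12, -0.1, -0.07], [0, 0, 0], 0], [[0.12, -0.1, -0.07], [0, 0, 0], 0], [[0.12, -0.1, -0.07], [0, 0, 0], 0], [[0.12, -0.1, -0.07], [0, 0, 0], 0]]}}

```text
time: 17.1
tool_pos: [0.6184, -0.1488, 0.0943]
tool_rot: [-0.0, 1.0, -0.005, -0.0]
contact_force: [0.3, -0.6, 0.0]
gripper_width: 0.07
grasp_force: 59.5
```

```bash
python3 m.py 8; python3 f.py 8
```

```text
shift [-0.03  0.09 -0.04] turn [-0.  0.  0.] t 17.1 pos [ 0.6184 -0.1488  0.0943] w 0.06963009825403649 F [ 0.3 -0.6  0. ] j [-0.35  0.17  1.68  0.    1.3   1.23]
side tile 194 dy/dx,dy/dz,y [ 0.0138  0.0413 -0.145 ] 0.002 x [0.5856 0.6431] z [0.0889 0.1244]
side tile all 353 dy/dx,dy/dz,y [ 0.0404  0.0666 -0.1446] 0.0041 x [0.5859 0.6438] z [0.0892 0.1506]
side plate 743 dy/dx,dy/dz,y [-0.0132 -0.0052 -0.016 ] 0.0015 x [0.569  0.6663] z [0.0655 0.1396]
side cam x [0.5898 0.6403] y [-0.3765 -0.2765] z [0.0846 0.1477]
side lens 215 [[0.5959, -0.3056, 0.1025], [0.6351, -0.2764, 0.1422]]
top tile few 6
top tile all few 12
top plate 42 dy/dx,dy/dz,y [-0.0074 -0.0418 -0.0185] 0.0046 x [0.5709 0.6619] z [0.0669 0.1397]
top cam x [0.5936 0.6416] y [-0.3881 -0.2801] z [0.1093 0.1528]
top lens 137 [[0.5985, -0.3088, 0.1123], [0.6382, -0.2799, 0.1427]]
tile 246 [ 0.0127  0.0274 -0.1451] med 0.0013 x [np.float64(0.5861), np.float64(0.6416)] z [np.float64(0.092), np.float64(0.1465)]
plate 636 [-0.0157 -0.0006 -0.0158] med 0.001 x [np.float64(0.5732), np.float64(0.6629)] z [np.float64(0.0664), np.float64(0.1378)]
z 0.095 x 0.5879 0.6435
z 0.105 x 0.5855 0.6431
z 0.115 x 0.5862 0.6425
z 0.125 x 0.5861 0.6443
z 0.135 x 0.586 0.6448
z 0.145 x 0.5861 0.6435
x 0.59 z 0.0906 0.4379
x 0.6 z 0.0879 0.441
x 0.61 z 0.0892 0.4428
x 0.62 z 0.0893 0.4424
x 0.63 z 0.0878 0.4405
x 0.638 z 0.0905 0.1448
```

Call:
{"op": "jog_arm", "data": {"targets": [[[0.02, 0.03, -0.05], [0, 0, 0], 0], [[0.02, 0.03, -0.05], [0, 0, 0], 0], [[0.02, 0.03, -0.05], [0, 0, 0], 0], [[0.02, 0.03, -0.05], [0, 0, 0], 0], [[0.02, 0.03, -0.05], [0, 0, 0], 0], [[0.02, 0.03, -0.05], [0, 0, 0], 0], [[0.02, 0.03, -0.05], [0, 0, 0], 0]]}}

```text
time: 18.08
tool_pos: [0.6189, -0.1495, 0.0956]
tool_rot: [0.0, 1.0, -0.005, 0.0]
contact_force: [0.5, 0.1, -0.9]
gripper_width: 0.068
grasp_force: 59.5
```

```bash
python3 -c "
from h import *
go([.618,-.149,.0955],-.010); print(state()['joint_vel'].round(3)); print(job_done())"
```

```text
shift [-0.04 -0.02  0.  ] turn [ 0.   -0.    0.01] t 18.075 pos [ 0.6189 -0.1495  0.0956] w 0.0682882030239192 F [ 0.5  0.1 -0.9] j [-0.35  0.17  1.68  0.    1.3   1.23]
[-0.001  0.001 -0.001  0.001  0.    -0.001]
the job is handed in; nothing more can be done
None
```

I handed the job in at 18 s: the background plate stands fully home in the slotted block, released, and the test tile is held upright and still on the lens axis, by my measurements within about 2 mm of midway to the plate; no verdict came back.

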